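# Refit the keyed dial knob of a stage-heater controller

### The job

The blue dial knob has come off the white heater controller. Set it back over the bare shaft and, pressing it down only lightly (never harder than 20 N), turn it slowly clockwise until its slot finds the shaft's key and it drops fully home on the dark collar; then turn it on clockwise until its white pointer stands at the green mark, and let go. Do not knock the bottle, the petri dish or the timer.

Things in the scene. Friction and masses are not known exactly. Their poses are not given: they have to be found in the camera images.
- knob: Loose blue dial knob, 50 g, standing upright on the worktop. Origin: centre of its underside; z up, x towards its pointer. A round skirt 48 mm across, 33.5 mm high, carries a bar grip 48 mm long (along x), 14 mm wide (along y), whose top is 57.5 mm above the origin: take the bar across its width. A white pointer line runs along the bar's top and down its +x end.
- knob_bore (a point): Centre of the mouth of the knob's bore (at the knob's origin). Blind bore 14.4 mm across, 29.5 mm deep, with one slot 6.8 mm wide out to 17.5 mm from the centre on the +x (pointer) side.
- knob_pointer (a point): Point straight out from the knob's pointer end, 26 mm from the knob's centre along its +x, at the level of its underside.
- unit: Fixed white heater controller, 55 mm high to its top panel. Origin: at worktop level straight under the axis of its bare upright shaft; x points from the shaft across the case towards the display, away from the robot; z up. The case spans x -55 to +105 mm, y -55 to +55 mm. Its dial plate is white with black ticks and one green mark.
- seat (a point): Centre of the dark collar round the shaft, 40 mm across, top 57 mm above the unit's origin. Home, the knob's underside rests on this collar. The shaft turns stiffly (0.06 N m), stays where it is left, and has stops 1.0 rad anticlockwise and 1.4 rad clockwise of the unit's +x. Slot on key has about 0.06 rad of play either way.
- shaft_key (a point): Point on the shaft axis 65 mm above the unit's origin, the lowest that the top of the brass key can stand; it stands 0 to 15 mm higher, not measured. The key is 5 mm wide, reaches 16.5 mm out on one side and points within 0.55 rad of the unit's +x at the start, not measured. Above it a 5 mm round pilot, 12 mm across, coned to 6 mm. Until slot meets key, the knob's underside rests on the key.
- dial_mark (a point): Where the knob's pointer end (point knob_pointer) stands when the pointer is at the green mark: 26 mm from the axis, 1.0 rad clockwise (seen from above) of the unit's +x, 57 mm above its origin. The green mark is a 14 x 5 mm bar on the white dial plate, farther out in the same direction.
- shaft_foot (a point): Foot of the shaft, on its axis, 55 mm above the unit's origin. The shaft is sprung along its axis: it gives at most 2 mm downward, about 2 N at first and 1.5 N more per mm, then stops hard. Pressing harder than about 8 N can drag it round with the knob before the key is in.
- bottle: Bystander: clear bottle with blue cap, 70 mm across, 142 mm high, origin at the centre of its underside.
- dish: Bystander: two stacked red petri dishes, 63 mm across, 29 mm high, origin at the centre of the underside.
- timer: Bystander: white lab timer 70 x 64 x 19 mm, origin at the centre of its underside.
There are look-alikes about, which are no part of the job. Of the things that look like the knob, the larger one is meant. There is more than one size of the unit; the job needs the larger.

How it is judged:
On the way, in this order (a step that is already met when the one before it is completed fails the run):
1. the knob has dropped home over the key (horizontal distance between knob and unit below 0.003 m and z of knob in the frame of unit below 0.06 m and angle between knob's own z axis and vertical below 0.12 rad), for 0.2 s.
2. the pointer of the seated knob is at the green mark (z of knob in the frame of unit below 0.06 m and horizontal distance between knob_pointer and dial_mark below 0.005 m), for 0.2 s.
At the end, for the whole second after the job is handed in: The knob sits upright (within 0.12 rad) on the shaft, centred within 3 mm and home (underside at most 60 mm above the unit's origin, 57 mm when fully home), its pointer end within 5 mm (about 0.2 rad) of the point at the green mark, at rest and let go (all of step 2 and horizontal distance between knob and unit below 0.003 m and z of knob in the frame of unit above 0.054 m and angle between knob's own z axis and vertical below 0.12 rad and linear speed of knob below 0.02 m/s); the robot touches nothing.
It fails at once if the knob is pressed against the controller or its shaft harder than 20 N (contact force between knob and unit above 20 N).
It fails at once if a bystander is knocked (moved more than 20 mm) (distance of any of bottle, dish, timer from where it was at the start of the episode above 0.02 m).
It also fails if it takes over 72 s, if anything falls off the work surface, if the arm or the gripper's body presses on something with over 40 N, if the wrist force passes 120 N, or if a joint passes its speed limit or range.

### The arm

A 6-joint arm with a two-finger parallel gripper is mounted at the origin on a cart in front of the work surface, level with it; the furniture and walls round the work are solid. World frame = base frame: x ahead of the robot, y to its left, z up, the work surface at z = 0. Lengths are in m, angles in rad, forces in N, time in s.
With the tool pointing down it reaches from about 0.3 to 0.775 m from the base axis. Payload 14.6 kg.
Tool frame: the origin (TCP) lies on the centre line of the jaws, within the pads' length; the fingertips stand 14 mm ahead of it and the grasp point (between the pads) lies 5 mm behind it; x points along the fingers, y is the direction in which the jaws open and shut, and the axes are right-handed (so a half turn about x gives the same grasp; the last joint's range is limited). The gripper opens to 94 mm and grips with 3 to 60 N. Pads are 16 mm wide; open, the fingers measure 119 mm over their backs; the gripper's body (75 mm by 177 mm) begins 78 mm behind the grasp point.
Start: joints at [1.066, 0.3, 1.521, -0, 1.321, -0.067], TCP at [0.233, 0.498, 0.219] pointing down, gripper open.
Joint ranges: [-3.03, 3.03], [-0.79, 2.21], [0.23, 2.52], [-1.04, 4.18], [0, 3.07], [-2.55, 2.55]. Speed limits (rad/s): [2.22, 2.22, 2.57, 3.14, 3.14, 3.14].

### API

Orientations are given as [roll, pitch, yaw] about the fixed x, y, z axes, in that order (R = Rz(yaw) Ry(pitch) Rx(roll)).
In Python, from station import * gives the robot as it stands. The module is installed in compiled form; this text tells all that it offers.
- The arm moves only by the shell command python3 -m handwheel 'ROWS' [FORCE]. ROWS is JSON, a list of rows, each a list of 3 entries, a list of its own where there are three numbers: the shift along the tool's x, y, z in mm, then the turn about the tool's x in rad, then the gripper command: -1 is fully open, 1 is shut, values between are in proportion. In form: [[[dx, dy, dz], spin, gripper], ...]. A call has exactly 5 rows; each row is the pose to reach, as a shift and turn from the pose measured when the call began, along the tool's axes at that moment; what a row does not reach only later rows make up. A row lasts 1/10 s, in which the tool goes at most 50 mm and 8.59 degrees, less where a joint would pass 70% of its speed; a pose out of reach is approached as far as the arm can. A call with a gripper value outside its range is refused whole. The fingers move at their own pace and stop on an object; FORCE is the grip in N (left out, the last holds). Time passes only in rows, so rows that repeat a pose let the fingers close, or fill a call up. It gives the time, the measured TCP pose, the force and the opening at its end, in the units of the state.
- get_obs(): the state, without advancing time (a new reading comes with each control period).
- camera(name): name is "side" or "top" or "wrist"; returns (picture, depth): 480x640x3 uint8, blue, green, red; 480x640 float32, m along the optical axis (not along the pixel's ray), 0 where there is no reading.
- camera_info(name): a dict with "fx", "fy", "cx", "cy" (pixels), "extrinsics" (4x4, takes a point from camera to world coordinates). Camera axes: x right, y down, z forward; pixel columns grow to the right and rows downward; lengths in m; the calibration is good to about 2 mm. A picture is of the moment at which its call begins: read the wrist's pose just before it. camera_info takes no time and is no camera call; for the wrist camera it gives the pose at the moment of the call.
- hand_in(): hands the job in, once; it reports no verdict.
The state is a dict: "time_s": time; "qpos": joint angles; "joint_vel": joint speeds; "tau": joint torques, N m; "ee_pos": TCP position; "eef_rot": TCP orientation; "force": force on the tool from outside, world axes, zero at the start; "moment": the same for the moment, N m; "grip_width": finger opening in m.
Only numpy, scipy, OpenCV 4.12 (cv2) and the standard library are available. Lean on these libraries where they do the work, as an engineer would, in place of code of your own. Each camera call takes 0.05 s, during which the arm holds its last target. There are 200 camera calls.

## Working session

There is one attempt and no reset: what is moved stays moved. The work goes in short steps, Python scripts to look and compute and a shell command to move; the robot and the scene stay as the last step left them, time stands still between calls to the robot, and variables do not carry over. Pictures are saved under pics/ and viewed, about 8 in all and at most 12, crops included, and the job is handed in when it is done.

```bash
mkdir -p pics
cat > h.py <<'E'
from station import *
import numpy as np, cv2
def ray(i,u,v,z):
    T=i["extrinsics"]; d=T[:3,:3]@np.array([(u-i["cx"])/i["fx"],(v-i["cy"])/i["fy"],1]); o=T[:3,3]
    return o+d*(z-o[2])/d[2]
def cloud(i,D):
    v,u=np.mgrid[:480,:640]; P=np.stack([(u-i["cx"])/i["fx"]*D,(v-i["cy"])/i["fy"]*D,D],-1)
    return P@i["extrinsics"][:3,:3].T+i["extrinsics"][:3,3]
E
python3 - <<'E'
from h import *
o=get_obs(); print(o)
for n in("top","side"):
    p,d=camera(n); i=camera_info(n); cv2.imwrite(f"pics/{n}0.png",p); np.save(f"{n}0.npy",d); print(n,i)
E
```

```text
{'time_s': 0.0, 'qpos': array([ 1.06640715e+00,  3.00457337e-01,  1.52154255e+00,  8.94580273e-07,
        1.32070130e+00, -6.66140694e-02]), 'joint_vel': array([-0.00073129, -0.00027983,  0.00010727, -0.00030619, -0.00093559,
       -0.00165828]), 'tau': array([ 6.97115302e-04, -5.31828153e+01, -3.52729511e+01,  7.08051352e-02,
        2.45550263e-02, -1.39454842e-04]), 'ee_pos': array([0.23305628, 0.49792577, 0.21891017]), 'eef_rot': array([-1.63819206,  1.5696878 , -2.07596739]), 'force': array([ 0.60549198,  0.84601064, -0.0362116 ]), 'moment': array([ 0.04609909,  0.02241639, -0.00164376]), 'grip_width': 0.09391176235351914}
top {'fx': 534.2221720665456, 'fy': 534.2221720665456, 'cx': 321.11674182484984, 'cy': 239.06668507187374, 'extrinsics': array([[ 0.02547593, -0.99451115,  0.10148181,  0.4109093 ],
       [-0.99960502, -0.02654739, -0.00922144, -0.40534713],
       [ 0.0118649 , -0.1012068 , -0.99479466,  1.08627038],
       [ 0.        ,  0.        ,  0.        ,  1.        ]])}
side {'fx': 453.87487235816445, 'fy': 453.87487235816445, 'cx': 322.70375694425184, 'cy': 245.10644429951762, 'extrinsics': array([[-0.84322583, -0.3490124 ,  0.40885272,  0.14128639],
       [-0.53731939,  0.569952  , -0.62164507,  0.10581167],
       [-0.01606459, -0.74387167, -0.66812938,  0.64942479],
       [ 0.        ,  0.        ,  0.        ,  1.        ]])}
```

View pics/top0.png

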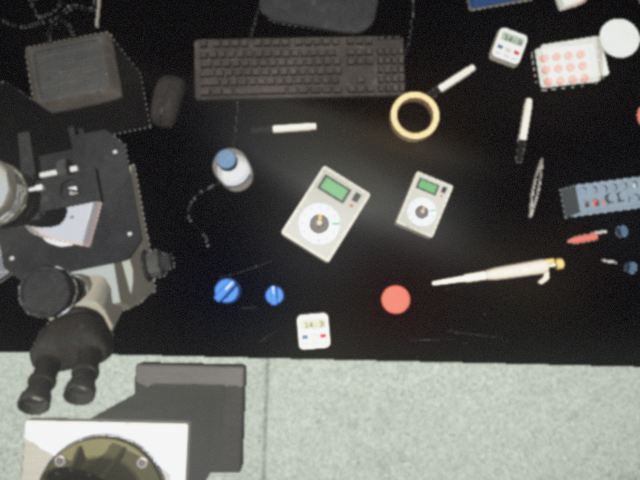

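View pics/side0.png

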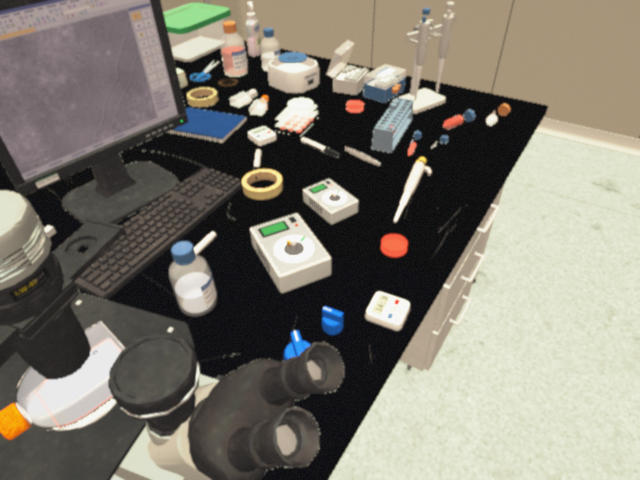

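Run:
```python
from h import *
p=cv2.imread("pics/top0.png"); i=camera_info("top"); D=np.load("top0.npy"); P=cloud(i,D)
hsv=cv2.cvtColor(p,cv2.COLOR_BGR2HSV)
def box(m,u0,u1,v0,v1):
    z=np.zeros_like(m); z[v0:v1,u0:u1]=m[v0:v1,u0:u1]; return z
blue=cv2.inRange(hsv,(95,100,60),(125,255,255))
for nm,b in(("big",(205,250,272,312)),("small",(260,290,280,312))):
    m=box(blue,*b); v,u=np.nonzero(m); q=P[v,u]; print(nm,len(u),u.mean(),v.mean(),(u.min(),u.max(),v.min(),v.max()),"ztop",np.percentile(q[:,2],[5,50,95]),
      "c@.034",ray(i,(u.min()+u.max())/2,(v.min()+v.max())/2,.034))
    t=q[q[:,2]>.044]; print("bar pts",len(t),t.mean(0),cv2.fitLine(t[:,:2].astype(np.float32),2,0,.01,.01).ravel())
# unit
m=((P[...,2]>.045)&(P[...,2]<.066)).astype(np.uint8)*255; m=box(m,270,380,155,270)
c=max(cv2.findContours(m,0,1)[0],key=cv2.contourArea); r=cv2.minAreaRect(c); print("case",r)
B=np.array([ray(i,*x,.055) for x in cv2.boxPoints(r)]); print(B, np.linalg.norm(np.diff(B,axis=0),axis=1),B.mean(0))
g=cv2.inRange(hsv,(40,60,60),(85,255,255)); g=box(g,280,375,160,265)
n,l,s,ce=cv2.connectedComponentsWithStats(g)
for k in range(1,n):
    if s[k,4]>3: print("green",s[k],ce[k],ray(i,*ce[k],.056))
cr=np.hstack([cv2.resize(p[265:320,200:275],None,fx=5,fy=5,interpolation=2),cv2.resize(p[160:265,278:375],None,fx=4,fy=4,interpolation=2)[:275]]) if 0 else cv2.resize(p[160:310,205:375],None,fx=4,fy=4,interpolation=2)
cv2.imwrite("pics/crop1.png",cr)
```

```text
big 602 226.36378737541528 290.8554817275747 (np.int64(213), np.int64(241), np.int64(277), np.int64(304)) ztop [-0.00218671  0.03178652  0.05733608] c@.034 [ 0.41221077 -0.23356797  0.034     ]
bar pts 166 [ 0.40955733 -0.23297703  0.0611141 ] [ 0.38944322 -0.9210505   0.40955734 -0.23297703]
small 338 274.03846153846155 295.4230769230769 (np.int64(264), np.int64(284), np.int64(285), np.int64(306)) ztop [-0.00312268  0.02347631  0.04259454] c@.034 [ 0.40482308 -0.32575114  0.034     ]
bar pts 7 [ 0.40026006 -0.33802555  0.19376288] [ 0.18978012 -0.9818266   0.40026006 -0.33802554]
case ((325.7848815917969, 213.7534637451172), (56.164794921875, 80.92493438720703), 32.195735931396484)
[[ 0.52577718 -0.33571838  0.055     ]
 [ 0.66364111 -0.4159969   0.055     ]
 [ 0.60651792 -0.51059138  0.055     ]
 [ 0.47008702 -0.42936463  0.055     ]] [0.15953403 0.11050419 0.15878027] [ 0.56650581 -0.42291783  0.055     ]
green [321 178  26  21 269] [333.69144981 188.17472119] [ 0.61680379 -0.43696163  0.056     ]
green [334 223   4   1   4] [335.5 223. ] [ 0.54816094 -0.44206754  0.056     ]
```

View pics/crop1.png

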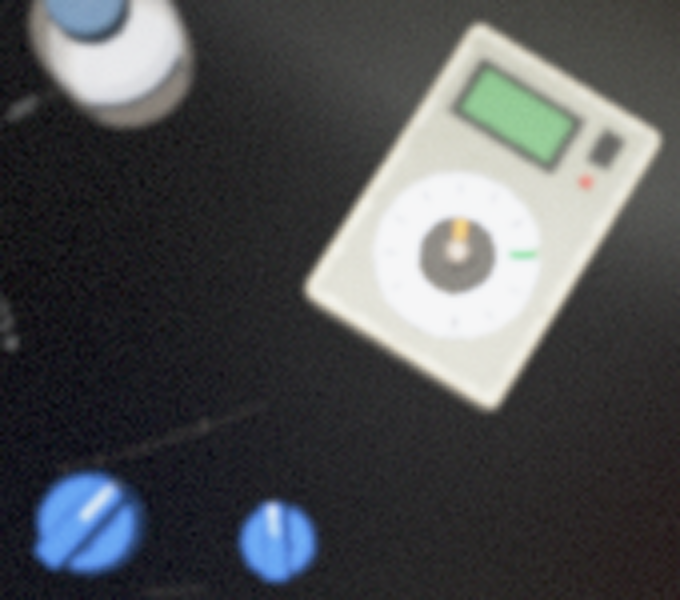

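```bash
cat >> h.py <<'E'
from scipy.spatial.transform import Rotation as Ro
def R_(o): return Ro.from_euler('xyz',o["eef_rot"]).as_matrix()
def st():
    o=get_obs(); R=R_(o); print("t",round(o["time_s"],2),"p",o["ee_pos"].round(4),"yawY",round(np.arctan2(R[1,1],R[0,1]),4),"tilt",R[:,0].round(3),"F",o["force"].round(1),"M",o["moment"].round(2),"w",round(o["grip_width"],4),"q",o["qpos"].round(2)); return o
def plan(x,y,z,yawY=None):
    "shift in tool axes (mm) and turn to reach world target"
    o=get_obs(); R=R_(o); d=R.T@(np.array([x,y,z])-o["ee_pos"])*1000
    s=None
    if yawY is not None:
        a=np.arctan2(R[1,1],R[0,1]); s=-np.mod(yawY-a+np.pi,2*np.pi)+np.pi  # tool x is down: + spin = clockwise
    print("shift",d.round(1),"spin",s)
E
python3 - <<'E'
from h import *
o=st(); print(R_(o).round(3))
p=cv2.imread("pics/top0.png"); i=camera_info("top"); hsv=cv2.cvtColor(p,cv2.COLOR_BGR2HSV)
Q=np.vstack([cloud(camera_info(n),np.load(n+"0.npy"))[np.load(n+"0.npy")>0.05] for n in("top","side")])
print("max z per x(rows)/y cells")
ys=np.arange(-.35,.65,.1); print("y",ys.round(2))
for x in np.arange(0,.85,.1):
    r=[]
    for y in ys:
        s=Q[(abs(Q[:,0]-x)<.05)&(abs(Q[:,1]-y)<.05)]; r.append(round(float(np.percentile(s[:,2],99)),2) if len(s)>20 else None)
    print(round(x,2),r)
def sub(m,b):
    z=np.zeros_like(m); z[b[2]:b[3],b[0]:b[1]]=m[b[2]:b[3],b[0]:b[1]]; return z
# pointer line on big knob
g=p[...,2]; m=sub(cv2.inRange(p[...,2],130,255),(210,245,272,310)); v,u=np.nonzero(m); q=np.array([ray(i,a,b,.0575) for a,b in zip(u,v)]); print("white",len(u),q.mean(0),cv2.fitLine(q[:,:2].astype(np.float32),2,0,.01,.01).ravel())
# dial plate (white disc) via outer contour of bright, collar dark
m=sub(cv2.inRange(hsv,(0,0,0),(180,255,150)),(300,340,204,244)); n,l,s,c=cv2.connectedComponentsWithStats(m)
for k in range(1,n): 
    if s[k,4]>30: print("dark",s[k],c[k],ray(i,*c[k],.057))
m=sub(cv2.inRange(hsv,(10,60,100),(30,255,255)),(308,332,205,235)); v,u=np.nonzero(m); print("brass",len(u),u.mean(),v.mean(),ray(i,u.mean(),v.mean(),.07))
# bottle
P=cloud(i,np.load("top0.npy")); m=(P[...,2]>.13)&(abs(P[...,0]-.6)<.12)&(abs(P[...,1]+.22)<.08); print("bottle",P[m].mean(0),P[m].min(0),P[m].max(0))
E
```

```text
t 0.1 p [0.2331 0.4979 0.219 ] yawY 1.133 tilt [-0.    -0.001 -1.   ] F [ 0.1 -0.3 -0.3] M [0.05 0.1  0.04] w 0.0941 q [ 1.07  0.3   1.52 -0.    1.32 -0.07]
[[-0.     0.424  0.906]
 [-0.001  0.906 -0.424]
 [-1.    -0.001 -0.   ]]
max z per x(rows)/y cells
y [-0.35 -0.25 -0.15 -0.05  0.05  0.15  0.25  0.35  0.45  0.55]
0.0 [-0.79, -0.79, 0.0, 0.02, None, 0.0, -0.79, -0.79, -0.79, -0.79]
0.1 [-0.79, -0.79, 0.01, 0.23, 0.06, 0.0, -0.79, -0.79, -0.79, -0.79]
0.2 [-0.79, -0.79, -0.69, 0.31, 0.32, -0.7, -0.79, -0.79, None, -0.79]
0.3 [0.02, 0.0, 0.0, 0.33, 0.32, 0.0, 0.0, None, None, None]
0.4 [0.04, 0.06, 0.06, 0.29, 0.29, 0.18, 0.02, None, None, None]
0.5 [0.06, 0.0, 0.18, 0.43, 0.43, 0.21, 0.02, None, None, None]
0.6 [0.06, 0.14, 0.0, 0.42, 0.4, 0.18, None, None, None, None]
0.7 [0.02, 0.14, 0.0, 0.19, 0.38, None, None, None, None, None]
0.8 [0.02, 0.02, 0.04, 0.19, 0.19, 0.19, 0.0, None, None, None]
white 39 [ 0.42195739 -0.24007249  0.0575    ] [ 0.76309025 -0.6462919   0.4219574  -0.24007249]
dark [311 216  17  16 138] [318.73188406 224.86956522] [ 0.54348718 -0.40955228  0.057     ]
brass 22 319.72727272727275 216.95454545454547 [ 0.55717836 -0.41101275  0.07      ]
bottle [ 0.64690853 -0.23981222  0.14019933] [ 0.62972624 -0.25747909  0.13007511] [ 0.66509132 -0.22211043  0.14517761]
```

```bash
python3 -m handwheel '[[[-45,0,0],0,0],[[-95,0,0],0,0],[[-145,0,0],0,0],[[-195,0,0],0,0],[[-250,0,0],0,0]]'
python3 -m handwheel '[[[-20,-30,33],0,0],[[-25,-62,68],0,0],[[-25,-96,105],0,0],[[-25,-130,142],0,0],[[-25,-164,180],0,0]]'
python3 -c "
from h import *
st();plan(.42,.03,.48);plan(.395,-.235,.48,.87);print(R_(get_obs()).round(3))"
```

```text
time_s: 0.6
ee_pos: [0.2329, 0.4977, 0.4659]
eef_rot: [-1.647, 1.57, -2.085]
force: [1.0, 0.3, -0.1]
grip_width: 0.0572
time_s: 1.1
ee_pos: [0.326, 0.2724, 0.4909]
eef_rot: [-1.657, 1.569, -2.094]
force: [0.7, 0.1, 0.1]
grip_width: 0.0469
t 1.1 p [0.326  0.2724 0.4909] yawY 1.1336 tilt [-0.001 -0.001 -1.   ] F [0.7 0.1 0.1] M [ 0.06 -0.06  0.02] w 0.0469 q [ 0.61 -0.03  1.28 -0.    1.89 -0.52]
shift [  11.1 -179.7  187.8] spin None
shift [  11.5 -430.4  277.4] spin 0.26357313020301776
[[-0.001  0.423  0.906]
 [-0.001  0.906 -0.423]
 [-1.    -0.001 -0.   ]]
```

```bash
python3 -m handwheel '[[[0,-36,38],0,0],[[0,-72,75],0,0],[[0,-108,113],0,0],[[0,-144,150],0,0],[[0,-180,188],0,0]]'
python3 -m handwheel '[[[0,-48,14],0,0],[[0,-96,28],0.05,0],[[0,-144,43],0.12,0],[[0,-192,60],0.2,0],[[0,-250,88],0.26,0]]'
python3 -c "
from h import *
st();plan(.38,-.225,.25,.87)"
```

```text
time_s: 1.6
ee_pos: [0.4157, 0.0388, 0.4911]
eef_rot: [-1.62, 1.569, -2.058]
force: [1.5, 0.7, 0.9]
grip_width: 0.0471
time_s: 2.1
ee_pos: [0.3884, -0.2092, 0.4918]
eef_rot: [-0.838, 1.569, -1.539]
force: [1.4, 0.2, -0.2]
grip_width: 0.0469
t 2.1 p [ 0.3884 -0.2092  0.4918] yawY 0.87 tilt [ 0.    -0.002 -1.   ] F [ 1.4  0.2 -0.2] M [-0.03  0.01  0.05] w 0.0469 q [-0.58  0.    1.24 -0.    1.89 -1.45]
shift [241.8 -17.2   3.5] spin -2.4729117324540084e-05
```

```bash
python3 -m handwheel '[[[45,-5,0],0,0],[[95,-10,3],0,0],[[145,-17,3],0,0],[[195,-17,3],0,0],[[240,-17,3],0,0]]'
python3 -m handwheel '[[[0,0,0],0,0],[[0,0,0],0,0],[[0,0,0],0,0],[[0,0,0],0,0],[[0,0,0],0,0]]' >/dev/null
python3 - <<'E'
from h import *
st(); i=camera_info("wrist"); p,d=camera("wrist"); cv2.imwrite("pics/w1.png",p); np.save("w1.npy",d); np.save("w1T.npy",i["extrinsics"]); print(i)
E
```

```text
time_s: 2.6
ee_pos: [0.379, -0.2243, 0.2494]
eef_rot: [-1.343, 1.57, -2.044]
force: [0.9, 0.2, -1.0]
grip_width: 0.047
t 3.1 p [ 0.3794 -0.2245  0.2507] yawY 0.8697 tilt [ 0.001 -0.002 -1.   ] F [ 0.  -0.7  0.9] M [-0.04 -0.04  0.02] w 0.0472 q [-0.62  0.03  1.77 -0.    1.35 -1.49]
{'fx': 332.02586078213716, 'fy': 332.02586078213716, 'cx': 320.0114229962499, 'cy': 239.97521370293836, 'extrinsics': array([[ 0.64529886,  0.74285975,  0.17818185,  0.32843137],
       [ 0.76392951, -0.6271821 , -0.1518365 , -0.18109654],
       [-0.00104076,  0.23409829, -0.97221238,  0.41512489],
       [ 0.        ,  0.        ,  0.        ,  1.        ]])}
```

View pics/w1.png

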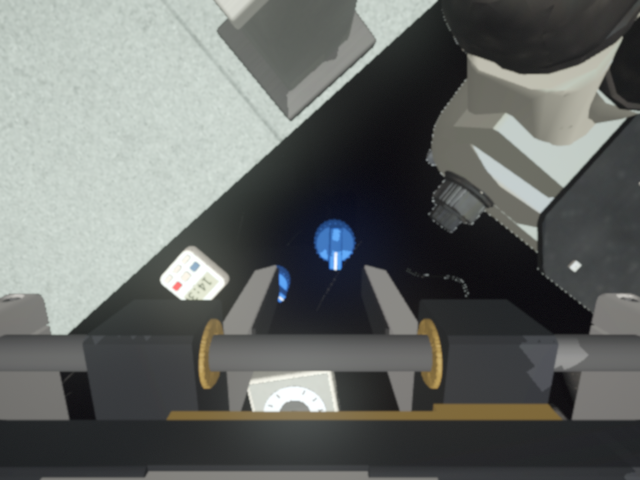

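```bash
cat >> h.py <<'E'
def knob(p,i,b,zb=0.):
    hsv=cv2.cvtColor(p,cv2.COLOR_BGR2HSV); u0,u1,v0,v1=b
    w=cv2.inRange(hsv,(0,0,150),(180,110,255))[v0:v1,u0:u1]
    m=cv2.inRange(hsv,(95,100,40),(125,255,255))[v0:v1,u0:u1]
    c=max(cv2.findContours(m|w,0,1)[0],key=cv2.contourArea).reshape(-1,2)+[u0,v0]
    v,u=np.nonzero(w); v+=v0;u+=u0
    q=np.array([ray(i,a,b,zb+.0575) for a,b in zip(u,v)]); f=cv2.fitLine(q[:,:2].astype(np.float32),2,0,.01,.01).ravel()
    print("white",len(u),q.mean(0),"yaw",np.arctan2(f[1],f[0]))
    s=np.array([ray(i,a,b,zb+.0335)[:2] for a,b in c]); (x,y),r=cv2.minEnclosingCircle(s.astype(np.float32)); print("skirt circ",x,y,r,"pixels",c.min(0),c.max(0))
E
python3 - <<'E'
from h import *
p=cv2.imread("pics/w1.png"); i=camera_info("wrist"); knob(p,i,(305,365,210,280))
P=cloud(i,np.load("w1.npy")); q=P[210:280,305:365].reshape(-1,3); t=q[(q[:,2]>.053)&(q[:,2]<.063)]; r=cv2.minAreaRect(t[:,:2].astype(np.float32)*1000); print("bar depth",len(t),r)
s=q[(q[:,2]>.028)&(q[:,2]<.04)]; print("skirt depth",len(s),cv2.minEnclosingCircle(s[:,:2].astype(np.float32)))
E
```

```text
white 86 [ 0.42322992 -0.23947668  0.0575    ] yaw -0.72142893
skirt circ 0.4200259745121002 -0.24076688289642334 0.04454130679368973 pixels [305 217] [364 279]
bar depth 518 ((412.5421447753906, -229.17208862304688), (13.623063087463379, 47.60378646850586), 50.202850341796875)
skirt depth 720 ((0.41240665316581726, -0.2289808690547943), 0.02426794357597828)
```

```bash
python3 -c "
from h import *
plan(.4125,-.230,.051,.872)"
```

```text
shift [199.4  17.4  28.6] spin -0.002371301462882336
```

```bash
python3 -m handwheel '[[[10,9,14],0,0],[[50,17,28],0,0],[[90,17.4,28.6],0,0],[[120,17.4,28.6],0,0],[[140,17.4,28.6],0,0]]'
python3 -c "
from h import *
st();plan(.4125,-.230,.051,.872)"
```

```text
time_s: 3.65
ee_pos: [0.4121, -0.2295, 0.1086]
eef_rot: [-1.593, 1.569, -2.294]
force: [-0.1, -0.2, 0.7]
grip_width: 0.047
t 3.65 p [ 0.4121 -0.2295  0.1086] yawY 0.8698 tilt [-0.001 -0.001 -1.   ] F [-0.1 -0.2  0.7] M [-0.07  0.05 -0.01] w 0.047 q [-0.59  0.26  1.86 -0.    1.03 -1.45]
shift [57.6 -0.   0.6] spin -0.0022122500529500044
```

```bash
python3 -m handwheel '[[[15,0,0.6],0,0],[[30,0,0.6],0,0],[[45,0,0.6],0,0],[[57.5,0,0.6],0,0],[[57.5,0,0.6],0,0]]'
python3 -m handwheel '[[[0,0,0],0,0.5],[[0,0,0],0,0.7],[[0,0,0],0,0.8],[[0,0,0],0,1],[[0,0,0],0,1]]' 15
python3 -m handwheel '[[[0,0,0],0,1],[[0,0,0],0,1],[[0,0,0],0,1],[[0,0,0],0,1],[[0,0,0],0,1]]' 25
python3 -m handwheel '[[[-10,0,0],0,1],[[-30,0,0],0,1],[[-60,0,0],0,1],[[-90,0,0],0,1],[[-115,0,0],0,1]]'
python3 - <<'E'
from h import *
st(); i=camera_info("wrist"); p,d=camera("wrist"); cv2.imwrite("pics/w2.png",p); np.save("w2.npy",d)
plan(.5449,-.4103,.166,.15+1.571)
E
```

```text
time_s: 4.15
ee_pos: [0.4121, -0.2297, 0.0501]
eef_rot: [-2.471, 1.568, 3.111]
force: [-0.6, 0.7, -0.2]
grip_width: 0.0467
time_s: 4.65
ee_pos: [0.4122, -0.2298, 0.0504]
eef_rot: [-2.35, 1.569, -3.051]
force: [-0.4, 0.7, 2.1]
grip_width: 0.0142
time_s: 5.15
ee_pos: [0.4122, -0.2298, 0.0504]
eef_rot: [-2.341, 1.569, -3.042]
force: [-0.5, -1.4, 0.6]
grip_width: 0.0137
time_s: 5.65
ee_pos: [0.4125, -0.2298, 0.1678]
eef_rot: [-1.598, 1.569, -2.299]
force: [-0.1, 0.2, -1.0]
grip_width: 0.0134
t 5.65 p [ 0.4125 -0.2298  0.1678] yawY 0.8698 tilt [-0.001 -0.001 -1.   ] F [-0.1  0.2 -1. ] M [0.02 0.03 0.03] w 0.0134 q [-0.59  0.18  1.8  -0.    1.17 -1.45]
shift [  6.4 -52.7 216.2] spin -0.8511822686500903
```

View pics/w2.png

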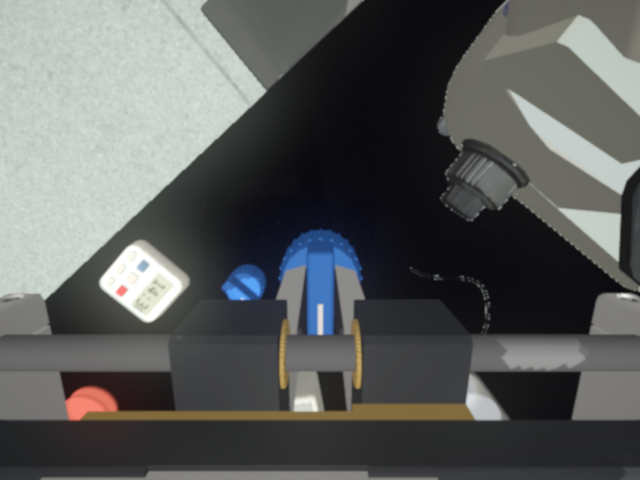

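Run:
```python
from h import *
plan(.605,-.415,.2,.12+1.571)
i=camera_info("wrist"); P=cloud(i,np.load("w2.npy")); R=R_(get_obs()); t=get_obs()["ee_pos"]
p=cv2.imread("pics/w2.png"); hsv=cv2.cvtColor(p,cv2.COLOR_BGR2HSV); m=cv2.inRange(hsv,(95,100,40),(125,255,255)); m[:,:270]=0; m[:,375:]=0;m[335:]=0
q=(P[m>0]-t)@R*1000  # tool coords mm
h=np.histogram(q[:,0],bins=np.arange(-20,60,2)); print(list(zip(h[1].astype(int),h[0])))
b=q[q[:,0]<0]; print("bar y",b[:,1].min(),b[:,1].max(),"x",np.median(b[:,0]),"z",b[:,2].min(),b[:,2].max())
s=q[(q[:,0]>10)&(q[:,0]<24)]; 
# back rim: outermost points per y
for y in range(-22,23,4):
    k=s[abs(s[:,1]-y)<1.5]; print(y,len(k),k[:,2].min().round(1) if len(k) else None, "centre z", (k[:,2].min()+np.sqrt(24**2-y*y)).round(1) if len(k) else None)
```

```text
shift [-27.4 -17.6 265.3] spin -0.8211822686500905
[(np.int64(-20), np.int64(16)), (np.int64(-18), np.int64(17)), (np.int64(-16), np.int64(2)), (np.int64(-14), np.int64(2)), (np.int64(-12), np.int64(1)), (np.int64(-10), np.int64(10)), (np.int64(-8), np.int64(1278)), (np.int64(-6), np.int64(762)), (np.int64(-4), np.int64(39)), (np.int64(-2), np.int64(30)), (np.int64(0), np.int64(26)), (np.int64(2), np.int64(27)), (np.int64(4), np.int64(26)), (np.int64(6), np.int64(25)), (np.int64(8), np.int64(28)), (np.int64(10), np.int64(27)), (np.int64(12), np.int64(28)), (np.int64(14), np.int64(16)), (np.int64(16), np.int64(445)), (np.int64(18), np.int64(324)), (np.int64(20), np.int64(189)), (np.int64(22), np.int64(158)), (np.int64(24), np.int64(54)), (np.int64(26), np.int64(60)), (np.int64(28), np.int64(47)), (np.int64(30), np.int64(57)), (np.int64(32), np.int64(44)), (np.int64(34), np.int64(49)), (np.int64(36), np.int64(39)), (np.int64(38), np.int64(45)), (np.int64(40), np.int64(40)), (np.int64(42), np.int64(40)), (np.int64(44), np.int64(40)), (np.int64(46), np.int64(33)), (np.int64(48), np.int64(35)), (np.int64(50), np.int64(1)), (np.int64(52), np.int64(0)), (np.int64(54), np.int64(0)), (np.int64(56), np.int64(0))]
bar y -7.172501535237428 19.1507761385664 x -6.223241673358935 z -66.56917839010744 22.17566509741179
-22 54 -12.0 centre z -2.5
-18 82 -16.9 centre z -1.0
-14 103 -19.0 centre z 0.5
-10 118 -20.9 centre z 0.9
-6 38 -23.0 centre z 0.3
-2 25 -23.0 centre z 0.9
2 33 -23.7 centre z 0.2
6 31 -23.3 centre z -0.0
10 123 -21.2 centre z 0.7
14 111 -20.4 centre z -0.9
18 90 -16.9 centre z -1.0
22 65 -11.9 centre z -2.3
```

```bash
python3 -m handwheel '[[[-6,-3,40],-0.05,1],[[-15,-8,85],-0.15,1],[[-25,-13,130],-0.28,1],[[-32,-17,175],-0.42,1],[[-32,-19,215],-0.56,1]]' 
python3 -c "
from h import *
st();plan(.605,-.415,.2,.12+1.571)"
```

```text
time_s: 6.2
ee_pos: [0.5668, -0.3852, 0.2057]
eef_rot: [-0.66, 1.564, -0.796]
force: [-1.4, 0.0, 0.7]
grip_width: 0.0134
t 6.2 p [ 0.5668 -0.3852  0.2057] yawY 1.4352 tilt [ 0.005 -0.005 -1.   ] F [-1.4  0.   0.7] M [ 0.04  0.03 -0.  ] w 0.0134 q [-0.65  0.62  1.1  -0.    1.42 -2.09]
shift [  6.  -24.4  41.8] spin -0.2557743942611399
```

```bash
python3 -m handwheel '[[[2,-10,20],-0.1,1],[[4,-22,38],-0.2,1],[[6,-24.4,42],-0.256,1],[[6,-24.4,42],-0.256,1],[[6,-24.4,42],-0.256,1]]'
python3 - <<'E'
from h import *
st(); i=camera_info("wrist"); p,d=camera("wrist"); cv2.imwrite("pics/w3.png",p); np.save("w3.npy",d);np.save("w3T.npy",i["extrinsics"])
E
```

```text
time_s: 6.7
ee_pos: [0.6049, -0.4148, 0.2001]
eef_rot: [-0.918, 1.565, -0.799]
force: [0.7, 0.7, 0.3]
grip_width: 0.0139
t 6.7 p [ 0.6049 -0.4148  0.2001] yawY 1.6894 tilt [ 0.004 -0.004 -1.   ] F [0.7 0.7 0.3] M [ 0.14 -0.01  0.01] w 0.0139 q [-0.65  0.75  0.9  -0.    1.49 -2.34]
```

View pics/w3.png

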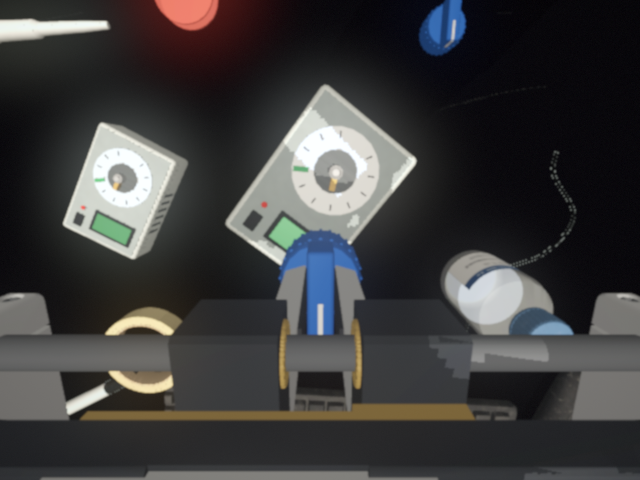

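```bash
cat > m.py <<'E'
from h import *
def mark(): pass
p=cv2.imread("pics/w3.png"); i=camera_info("wrist"); i["extrinsics"]=np.load("w3T.npy"); d=np.load("w3.npy"); P=cloud(i,d)
hsv=cv2.cvtColor(p,cv2.COLOR_BGR2HSV)
# collar: dark pixels within disc
m=np.zeros((480,640),np.uint8); m[145:200,308:365]=(p[145:200,308:365].max(2)<140)
n,l,s,c=cv2.connectedComponentsWithStats(m); k=1+s[1:,4].argmax(); cn=max(cv2.findContours((l==k).astype(np.uint8),0,1)[0],key=cv2.contourArea)
h=cv2.convexHull(cn); e=cv2.fitEllipse(h); print("collar",e,ray(i,*e[0],.057))
# disc outer: depth plane points around .056, and saturation: use case via depth
m=((P[...,2]>.047)&(P[...,2]<.063)).astype(np.uint8); m[:,:215]=0; m[:,425:]=0; m[232:]=0
c=max(cv2.findContours(m,0,1)[0],key=cv2.contourArea); 
q=np.array([ray(i,*x[0],.055)[:2]*1000 for x in c if x[0][1]<230],np.float32)
np.save("edge.npy",q)
b=cv2.inRange(hsv,(10,60,60),(30,255,255)); b[:160]=0;b[205:]=0;b[:,:315]=0;b[:,355:]=0
v,u=np.nonzero(b); print("brass",len(u),u.mean(),v.mean(),(u.min(),u.max(),v.min(),v.max()))
for z in(.065,.07,.075,.08): print(z,ray(i,u.mean(),v.mean(),z))
print("brass depth z",np.percentile(P[v,u][:,2],[10,50,90]),P[v,u].mean(0))
a=P[150:200,310:362].reshape(-1,3); t=a[a[:,2]>.075]; print("hi pts",len(t)); 
t=a[a[:,2]>.068]
for x in sorted(t.tolist(),key=lambda x:-x[2])[:40:2]: print(np.round(x,4),end=" ")
g=cv2.inRange(hsv,(45,80,60),(90,255,255)); g[:160]=0;g[180:]=0;g[:,:285]=0;g[:,315:]=0; v,u=np.nonzero(g); print("\ngreen",len(u),ray(i,u.mean(),v.mean(),.056))
# case edges: side lines in 2 directions
def res(x,pts):
    cx,cy,a=x; dx=pts-[cx,cy]; X=dx@[np.cos(a),np.sin(a)]; Y=dx@[-np.sin(a),np.cos(a)]
    return np.min([abs(X+55),abs(Y+55),abs(Y-55)],axis=0)
from scipy.optimize import least_squares
r=least_squares(res,[545,-410,-.527],args=(q,),loss="soft_l1",f_scale=1); print("unit fit",r.x,np.median(r.fun))
cv2.imwrite("pics/crop3.png",cv2.resize(p[110:230,270:400],None,fx=5,fy=5,interpolation=2))
E
python3 m.py
```

```text
collar ((323.9792175292969, 180.73411560058594), (12.519553184509277, 24.43008804321289), 141.1138916015625) [ 0.55655585 -0.41779638  0.057     ]
brass 82 332.4268292682927 184.67073170731706 (np.int64(329), np.int64(336), np.int64(179), np.int64(191))
0.065 [ 0.55862052 -0.41001232  0.065     ]
0.07 [ 0.55827819 -0.41021439  0.07      ]
0.075 [ 0.55793586 -0.41041646  0.075     ]
0.08 [ 0.55759353 -0.41061853  0.08      ]
brass depth z [0.05661996 0.06749796 0.06833227] [ 0.55858373 -0.41005392  0.06577433]
hi pts 12
[ 0.5381 -0.4221  0.3643] [ 0.5381 -0.4221  0.3643] [ 0.5381 -0.4221  0.3643] [ 0.5381 -0.4221  0.3643] [ 0.5381 -0.4221  0.3643] [ 0.5381 -0.4221  0.3643] [ 0.5459 -0.4071  0.0744] [ 0.5474 -0.4052  0.0739] [ 0.5476 -0.4069  0.0736] [ 0.5437 -0.4091  0.0734] [ 0.5463 -0.4096  0.0732] [ 0.5462 -0.4088  0.0732] [ 0.5419 -0.4085  0.0731] [ 0.5489 -0.4101  0.073 ] [ 0.5442 -0.4064  0.073 ] [ 0.5443 -0.4073  0.0729] [ 0.548  -0.4094  0.0729] [ 0.5444 -0.4081  0.0728] [ 0.5454 -0.4089  0.0728] [ 0.5459 -0.4062  0.0727] 
green 34 [ 0.54825988 -0.44028613  0.056     ]
unit fit [ 5.48223259e+02 -4.09168760e+02 -5.26032070e-01] 0.8850934461596509
```

View pics/crop3.png

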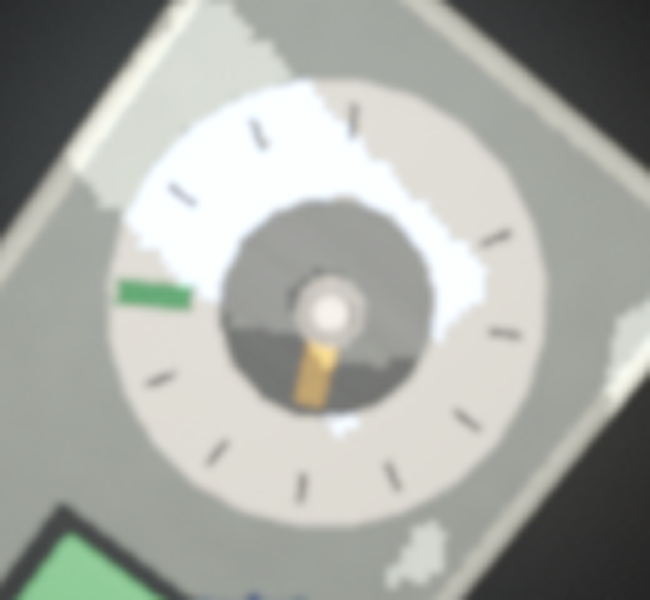

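Run:
```python
from h import *
i=camera_info("wrist"); i["extrinsics"]=np.load("w3T.npy")
f=lambda x,y,z: ray(i,270+(x+.5)/5-.5,110+(y+.5)/5-.5,z)
d=f(327.5,302.5,.0555);c=f(328,305,.057);pl=f(328,312,.073);print(d,c,pl)
k=f(311,407,.0678);k0=f(322,346,.0678);print(k,k0,"dir base-tip",np.arctan2(*(k-k0)[1::-1]),"axis-tip",np.arctan2(*(k-pl)[1::-1]),np.linalg.norm((k-pl)[:2]))
g=f(155,295,.0555); print("green",g,np.arctan2(*(g-d)[1::-1]))
t=cv2.imread("pics/top0.png"); it=camera_info("top"); 
print("top disc",ray(it,205+457.5/4-.4,160+255/4-.4,.0555),"pilot",ray(it,205+458/4-.4,160+251/4-.4,.073))
```

```text
[ 0.54596766 -0.40887638  0.0555    ] [ 0.54635886 -0.40879356  0.057     ] [ 0.54709965 -0.40933492  0.073     ]
[ 0.56400319 -0.40997315  0.0678    ] [ 0.55319919 -0.40939957  0.0678    ] dir base-tip -0.05303953534321433 axis-tip -0.03773935190399627 0.016915583824382276
green [ 0.54835407 -0.44021594  0.0555    ] -1.494796320897971
top disc [ 0.54667149 -0.40995393  0.0555    ] pilot [ 0.54630068 -0.41006481  0.073     ]
```

```bash
python3 -c "
from h import *
plan(.5465,-.4092,.160,1.741)"
```

```text
shift [ 40.1  12.7 -57.5] spin -0.05141646109881748
```

```bash
python3 -m handwheel '[[[8,2.5,-14],-0.02,1],[[16,6,-30],-0.04,1],[[28,9,-45],-0.05,1],[[40,12.7,-57.5],-0.052,1],[[40,12.7,-57.5],-0.052,1]]' 
python3 -m handwheel '[[[0,0,0],0,1],[[0,0,0],0,1],[[0,0,0],0,1],[[0,0,0],0,1],[[0,0,0],0,1]]' >/dev/null
python3 - <<'E'
from h import *
st(); plan(.5465,-.4092,.126,1.741)
p,d=camera("side"); cv2.imwrite("pics/s1.png",cv2.resize(p[170:320,200:380],None,fx=4,fy=4,interpolation=2))
E
```

```text
time_s: 7.25
ee_pos: [0.545, -0.4087, 0.1595]
eef_rot: [-1.027, 1.566, -0.858]
force: [-0.8, -0.3, -0.2]
grip_width: 0.0138
t 7.75 p [ 0.5452 -0.4087  0.1596] yawY 1.7399 tilt [ 0.003 -0.004 -1.   ] F [-0.3  0.1 -1.1] M [0.09 0.01 0.03] w 0.0141 q [-0.7   0.64  1.17 -0.    1.33 -2.44]
shift [33.6 -0.6  1.1] spin -0.0011197159523859135
```

View pics/s1.png

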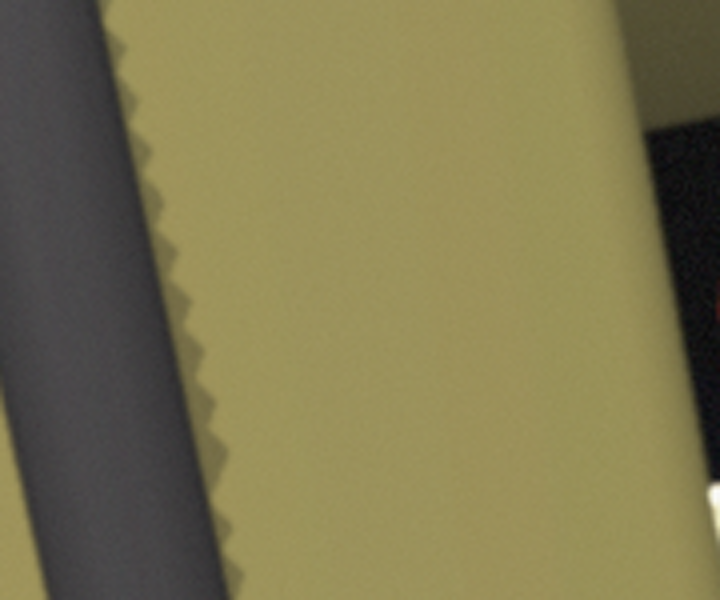

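```bash
python3 -m handwheel '[[[8,-0.5,1],0,1],[[16,-0.6,1.2],0,1],[[24,-0.6,1.2],0,1],[[33.5,-0.6,1.2],0,1],[[33.5,-0.6,1.2],0,1]]' 
python3 -c "
from h import *
st();plan(.5465,-.4092,.118,1.741)"
```

```text
time_s: 8.3
ee_pos: [0.546, -0.4088, 0.124]
eef_rot: [-1.242, 1.569, -1.073]
force: [-0.3, 0.2, -0.4]
grip_width: 0.0136
t 8.3 p [ 0.546  -0.4088  0.124 ] yawY 1.7398 tilt [ 0.001 -0.002 -1.   ] F [-0.3  0.2 -0.4] M [ 0.04  0.01 -0.03] w 0.0136 q [-0.7   0.68  1.2  -0.    1.27 -2.44]
shift [ 6.  -0.5  0.5] spin -0.0012144194877405923
```

```bash
python3 -m handwheel '[[[1,-0.4,0.4],0,1],[[2,-0.4,0.4],0,1],[[3,-0.4,0.4],0,1],[[3.5,-0.4,0.4],0,1],[[3.5,-0.4,0.4],0,1]]' 
python3 -c "
from h import *
st()"
python3 -m handwheel '[[[0.7,0,0],0,1],[[1.4,0,0],0,1],[[2,0,0],0,1],[[2,0,0],0,1],[[2,0,0],0,1]]' 
python3 -c "
from h import *
st()"
```

```text
time_s: 8.8
ee_pos: [0.5465, -0.4091, 0.1206]
eef_rot: [-1.195, 1.569, -1.026]
force: [-0.5, -0.5, -0.4]
grip_width: 0.0139
t 8.8 p [ 0.5465 -0.4091  0.1206] yawY 1.7398 tilt [ 0.001 -0.002 -1.   ] F [-0.5 -0.5 -0.4] M [ 0.03 -0.    0.02] w 0.0139 q [-0.7   0.68  1.2  -0.    1.26 -2.44]
time_s: 9.3
ee_pos: [0.5465, -0.4092, 0.1188]
eef_rot: [-1.161, 1.568, -0.992]
force: [-0.0, 0.2, 0.7]
grip_width: 0.0142
t 9.3 p [ 0.5465 -0.4092  0.1188] yawY 1.7398 tilt [ 0.001 -0.002 -1.   ] F [-0.   0.2  0.7] M [ 0.08 -0.04 -0.01] w 0.0142 q [-0.7   0.68  1.2  -0.    1.26 -2.44]
```

```bash
for k in 1 2; do python3 -m handwheel '[[[0.4,0,0],0,1],[[0.8,0,0],0,1],[[1,0,0],0,1],[[1,0,0],0,1],[[1,0,0],0,1]]' |grep -E "pos|force"; python3 -c "
from h import *
a=[get_obs()['force']];print(a[0].round(1))"; done
```

```text
ee_pos: [0.5466, -0.4092, 0.1179]
force: [0.0, -0.7, 3.1]
[ 0.  -0.7  3.1]
ee_pos: [0.5466, -0.4093, 0.117]
force: [0.2, -0.1, 2.6]
[ 0.2 -0.1  2.6]
```

```bash
python3 -m handwheel '[[[0,0,0],0.02,1],[[0.1,0,0],0.04,1],[[0.2,0,0],0.06,1],[[0.3,0,0],0.08,1],[[0.3,0,0],0.08,1]]' |grep -E "pos|force"
python3 -m handwheel '[[[0,0,0],0.01,1],[[0,0,0],0.02,1],[[0,0,0],0.03,1],[[0,0,0],0.04,1],[[0,0,0],0.04,1]]' |grep -E "pos|force"
python3 -m handwheel '[[[0,0,0],0.01,1],[[0,0,0],0.02,1],[[0,0,0],0.03,1],[[0,0,0],0.04,1],[[0,0,0],0.04,1]]' |grep -E "pos|force"
python3 -c "
from h import *
st()"
```

```text
ee_pos: [0.5466, -0.4092, 0.1166]
force: [0.6, 0.7, 2.9]
ee_pos: [0.5467, -0.4091, 0.1166]
force: [0.3, 1.9, 4.4]
ee_pos: [0.5467, -0.4091, 0.1166]
force: [0.2, 1.3, 3.3]
t 11.8 p [ 0.5467 -0.4091  0.1166] yawY 1.5778 tilt [ 0.002 -0.002 -1.   ] F [0.2 1.3 3.3] M [ 0.42 -0.16  0.04] w 0.0137 q [-0.7   0.68  1.2  -0.    1.25 -2.27]
```

```bash
for k in 1 2 3; do python3 -m handwheel '[[[0,0,0],0.01,1],[[0,0,0],0.02,1],[[0,0,0],0.03,1],[[0,0,0],0.04,1],[[0,0,0],0.04,1]]' |grep -E "force"
python3 -c "
from h import *
st()"; done
```

```text
force: [0.1, 0.7, -0.5]
t 12.3 p [ 0.5465 -0.4091  0.1164] yawY 1.5372 tilt [ 0.001 -0.002 -1.   ] F [ 0.1  0.7 -0.5] M [ 0.04 -0.04  0.01] w 0.0136 q [-0.7   0.68  1.2  -0.    1.25 -2.23]
force: [0.5, -0.5, -0.0]
t 12.8 p [ 0.5465 -0.4091  0.1164] yawY 1.4967 tilt [ 0.001 -0.002 -1.   ] F [ 0.5 -0.5 -0. ] M [ 0.09  0.01 -0.01] w 0.0139 q [-0.7   0.68  1.2  -0.    1.25 -2.19]
force: [0.7, 0.2, -0.4]
t 13.3 p [ 0.5465 -0.4091  0.1164] yawY 1.4562 tilt [ 0.001 -0.002 -1.   ] F [ 0.7  0.2 -0.4] M [ 0.03 -0.02 -0.03] w 0.0137 q [-0.7   0.68  1.2  -0.    1.25 -2.15]
```

```bash
for k in 1 2; do python3 -m handwheel '[[[0.5,0,0],0,1],[[1,0,0],0,1],[[1.5,0,0],0,1],[[2,0,0],0,1],[[2,0,0],0,1]]' |grep -E "force"
python3 -c "
from h import *
st()"; done
```

```text
force: [-0.2, -0.1, -0.2]
t 13.8 p [ 0.5465 -0.4091  0.1143] yawY 1.4562 tilt [ 0.001 -0.002 -1.   ] F [-0.2 -0.1 -0.2] M [0.02 0.02 0.01] w 0.014 q [-0.7   0.69  1.2  -0.    1.25 -2.15]
force: [0.5, -0.1, 0.2]
t 14.3 p [ 0.5465 -0.4091  0.1122] yawY 1.4562 tilt [ 0.001 -0.002 -1.   ] F [ 0.5 -0.1  0.2] M [ 0.03 -0.04  0.03] w 0.014 q [-0.7   0.69  1.2  -0.    1.25 -2.15]
```

```bash
python3 -m handwheel '[[[0.6,0,0],0,1],[[1.2,0,0],0,1],[[1.8,0,0],0,1],[[2.4,0,0],0,1],[[3,0,0],0,1]]' |grep -E "pos|force"
for k in 1 2 3; do python3 -m handwheel '[[[0.3,0,0],0,1],[[0.6,0,0],0,1],[[0.8,0,0],0,1],[[0.8,0,0],0,1],[[0.8,0,0],0,1]]' |grep -E "pos|force"; done
python3 -c "
from h import *
st()"
```

```text
ee_pos: [0.5465, -0.4091, 0.1091]
force: [0.2, 0.7, -0.0]
ee_pos: [0.5465, -0.4091, 0.1083]
force: [0.4, -0.3, -0.6]
ee_pos: [0.5465, -0.4091, 0.1075]
force: [-1.1, 0.7, 0.2]
ee_pos: [0.5466, -0.4092, 0.1075]
force: [-1.1, 0.5, 6.1]
t 16.3 p [ 0.5466 -0.4092  0.1075] yawY 1.4562 tilt [ 0.002 -0.002 -1.   ] F [-1.1  0.5  6.1] M [ 0.35  0.35 -0.01] w 0.0137 q [-0.7   0.69  1.21 -0.    1.24 -2.15]
```

```bash
for k in 1; do python3 -m handwheel '[[[0,0,0],0.05,1],[[0,0,0],0.1,1],[[0,0,0],0.15,1],[[0,0,0],0.2,1],[[0,0,0],0.25,1]]' |grep -E "pos|force"; done
python3 -m handwheel '[[[0,0,0],0.05,1],[[0,0,0],0.1,1],[[0,0,0],0.15,1],[[0,0,0],0.2,1],[[0,0,0],0.25,1]]' |grep -E "pos|force"
python3 -c "
from h import *
st();plan(.5466,-.4092,.1075,.061)"
```

```text
ee_pos: [0.5468, -0.4087, 0.1075]
force: [-0.6, 3.5, 1.3]
ee_pos: [0.547, -0.4083, 0.1075]
force: [1.0, 1.9, 1.9]
t 17.3 p [ 0.547  -0.4083  0.1075] yawY 0.9527 tilt [ 0.002 -0.001 -1.   ] F [1.  1.9 1.9] M [ 0.56 -0.12  0.06] w 0.0139 q [-0.7   0.69  1.21  0.    1.24 -1.65]
shift [ 0.  -1.   0.2] spin 0.8917446137379912
```

```bash
python3 -m handwheel '[[[0,-0.2,0],0.05,1],[[0,-0.4,0.1],0.1,1],[[0,-0.5,0.1],0.15,1],[[0,-0.5,0.1],0.2,1],[[0,-0.5,0.1],0.25,1]]' |grep -E "pos|force"
python3 -m handwheel '[[[0,0,0],0.05,1],[[0,0,0],0.1,1],[[0,0,0],0.15,1],[[0,0,0],0.2,1],[[0,0,0],0.25,1]]' |grep -E "pos|force"
python3 -m handwheel '[[[0,0,0],0.05,1],[[0,0,0],0.1,1],[[0,0,0],0.15,1],[[0,0,0],0.2,1],[[0,0,0],0.25,1]]' |grep -E "pos|force"
python3 -c "
from h import *
st();plan(.5466,-.4092,.1075,.061)"
```

```text
ee_pos: [0.5471, -0.4084, 0.1076]
force: [1.4, 2.2, 0.6]
ee_pos: [0.5473, -0.4081, 0.1076]
force: [1.1, 0.1, 0.5]
ee_pos: [0.5476, -0.4081, 0.1076]
force: [0.7, -0.2, 0.4]
t 18.8 p [ 0.5476 -0.4081  0.1076] yawY 0.1973 tilt [ 0.003 -0.    -1.   ] F [ 0.7 -0.2  0.4] M [-0.08 -0.26  0.04] w 0.014 q [-0.69  0.69  1.21  0.    1.24 -0.89]
shift [ 0.1 -1.2  0.9] spin 0.13626924998968537
```

```bash
python3 -m handwheel '[[[0,0,0],0.05,1],[[0,0,0],0.1,1],[[0,0,0],0.137,1],[[0,0,0],0.137,1],[[0,0,0],0.137,1]]' |grep -E "pos|force"
python3 -m handwheel '[[[0,0,0],0,0.7],[[0,0,0],0,0.5],[[0,0,0],0,0.3],[[0,0,0],0,0.2],[[0,0,0],0,0.2]]' |grep -E "pos|force|width"
python3 -c "
from h import *
st()"
python3 -m handwheel '[[[-8,0,0],0,0.2],[[-30,0,0],0,0.2],[[-60,0,0],0,0.2],[[-90,0,0],0,0.2],[[-120,0,0],0,0.2]]' |grep -E "pos|force|width"
python3 -m handwheel '[[[0,0,20],0,0.2],[[0,0,30],0,0.2],[[0,0,30],0,0.2],[[0,0,30],0,0.2],[[0,0,30],0,0.2]]' |grep -E "pos|force|width"
python3 - <<'E'
from h import *
st(); i=camera_info("wrist"); p,d=camera("wrist"); cv2.imwrite("pics/w4.png",p); np.save("w4.npy",d);np.save("w4T.npy",i["extrinsics"])
p,d=camera("top"); cv2.imwrite("pics/top4.png",p);np.save("top4.npy",d)
E
```

```text
ee_pos: [0.5477, -0.4081, 0.1076]
force: [1.3, -0.3, 0.1]
ee_pos: [0.5476, -0.4081, 0.1075]
force: [-0.0, 0.3, 0.4]
grip_width: 0.0374
t 19.8 p [ 0.5476 -0.4081  0.1075] yawY 0.0615 tilt [ 0.004 -0.    -1.   ] F [-0.   0.3  0.4] M [-0.04  0.08  0.01] w 0.0374 q [-0.69  0.69  1.21  0.    1.24 -0.76]
ee_pos: [0.5471, -0.4079, 0.2295]
force: [-0.2, -0.0, 0.3]
grip_width: 0.0377
ee_pos: [0.5489, -0.4373, 0.2289]
force: [-0.0, 0.4, 0.2]
grip_width: 0.0378
t 20.8 p [ 0.5489 -0.4373  0.2289] yawY 0.0618 tilt [ 0.003  0.    -1.   ] F [-0.   0.4  0.2] M [-0.09  0.06 -0.06] w 0.0378 q [-0.73  0.65  0.99  0.    1.5  -0.79]
```

View pics/w4.png

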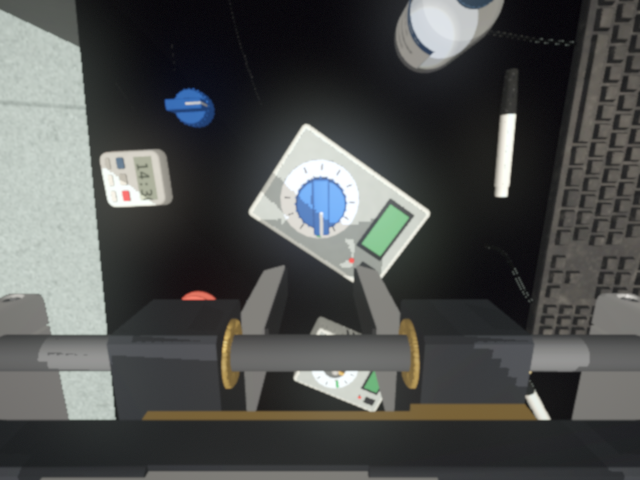

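Run:
```python
from h import *
i=camera_info("wrist"); i["extrinsics"]=np.load("w4T.npy"); p=cv2.imread("pics/w4.png"); P=cloud(i,np.load("w4.npy"))
q=P[165:250,285:360].reshape(-1,3); t=q[(q[:,2]>.107)&(q[:,2]<.122)]; r=cv2.minAreaRect(t[:,:2].astype(np.float32)*1000); print("bar",len(t),np.median(t[:,2]),r, "long axis yaw",np.radians(r[2]))
k=q[(q[:,2]>.084)&(q[:,2]<.096)]; print("skirt z",np.median(k[:,2]),cv2.minEnclosingCircle(k[:,:2].astype(np.float32)))
hsv=cv2.cvtColor(p,cv2.COLOR_BGR2HSV)
g=cv2.inRange(hsv,(45,60,40),(90,255,255)); g[:210]=0;g[255:]=0;g[:,:300]=0;g[:,345:]=0; v,u=np.nonzero(g); print("green",len(u), ray(i,u.mean(),v.mean(),.0555) if len(u) else None)
for n,pp,b,ii in(("wrist",p,(300,345,205,242),i),("top",cv2.imread("pics/top4.png"),(0,0,0,0),None)):
    if n=="top": continue
    c=pp[b[2]:b[3],b[0]:b[1]]; m=cv2.inRange(cv2.cvtColor(c,cv2.COLOR_BGR2HSV),(0,0,130),(180,110,255)); n_,l,s,ce=cv2.connectedComponentsWithStats(m); print(s[1:],ce[1:])
a=cv2.resize(p[155:265,270:375],None,fx=5,fy=5,interpolation=2); b=cv2.resize(cv2.imread("pics/top4.png")[195:250,290:345],(0,0),fx=5,fy=5,interpolation=2); b=cv2.copyMakeBorder(b,0,a.shape[0]-b.shape[0],0,0,0); cv2.imwrite("pics/chk.png",np.hstack([a,b])[:600,:800])
```

```text
bar 924 0.11356665543556582 ((548.6388549804688, -409.19476318359375), (13.65376091003418, 48.068092346191406), 3.854266405105591) long axis yaw 0.06726963901809814
skirt z 0.08947141868026287 ((0.5487993359565735, -0.4085915982723236), 0.02487640082836151)
green 0 None
[[  0   6  45  31 858]] [[22.73310023 25.57575758]]
```

View pics/chk.png

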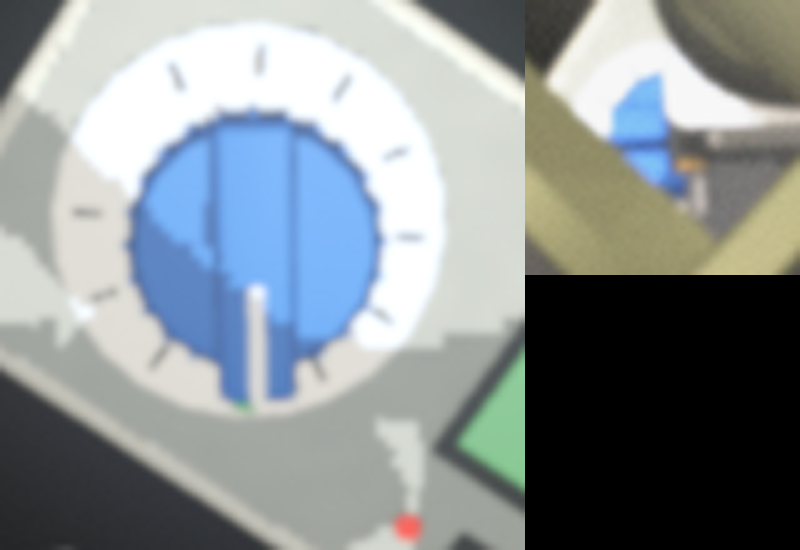

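```bash
python3 -c "
from h import *
st();print(hand_in())"
```

```text
t 20.9 p [ 0.549  -0.4374  0.2293] yawY 0.062 tilt [ 0.004 -0.    -1.   ] F [-0.8  0.1  0.5] M [-0.07  0.02  0.04] w 0.0378 q [-0.73  0.65  0.99  0.    1.5  -0.79]
the job is handed in; nothing more can be done
None
```

The larger blue knob is back on the larger controller's shaft, home on the collar, with its pointer at the green mark. I handed the job in at about 21 s; no verdict is reported.

**What I did:**
1. I took the knob across its bar and set it on the shaft about 0.2 rad anticlockwise of the key.
2. I turned it clockwise at about 3–4 N until the force dropped to zero, which showed the slot had found the key.
3. I lowered it freely until it stopped on the collar. The peak reading there was about 6 N.
4. I turned it clockwise about 1.4 rad to the mark, let go and backed off 120 mm.

**Last checks, from the wrist camera after release:**
- **Height:** the bar top read 113.6 mm against 114.5 mm nominal, so the knob is home.
- **Centre:** it came out at (0.5486, −0.4092), against my earlier shaft estimate of (0.5465, −0.4092). The 2 mm gap is about the calibration error, and a knob keyed home over the shaft should be centred.
- **Pointer:** it stands at −1.50 rad in the world frame. My estimates of the mark were −1.495 and −1.527, and the visible tip of the green bar suggests the mark may be up to about 0.07 rad farther clockwise. The tolerance is about 0.2 rad.

**Checks that did not work or were not made:**
- The side view of the fitting and the last top view were blocked by the arm.
- I did not re-measure the bottle, dish and timer afterwards. The arm stayed clear of them throughout.

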